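# Turn a vacuum cleaner down to its green mark and switch it on

## Task

Test this vacuum cleaner on its low setting: with a fingertip, gently push the orange lever of the suction ring round until its white pointer stands on the green mark of the scale, and only then press the red power button in the middle fully down and let go. Only push and press, lightly: do not pinch the lever, do not shift, tip or lift the cleaner, and leave the screwdriver, filter, spray can and parts bin where they are.

Things in the scene. Friction and masses are not known exactly. Their poses are not given: they have to be found in the camera images.
- vacuum: Navy canister vacuum cleaner, about 6.5 kg, loose on rubber feet (does not roll). Origin on the bench below the dial's axis, z up. Housing x -173 to +138 mm, y -188 to +188 mm. On top a level round black panel, radius 91 mm, 185 mm above the bench; around it all is lower, save the black carrying handle: a bar along y at x = -142 mm, 140 mm long, top at 195 mm.
- dial_centre (a point): Point on the axis of the suction ring, at the surface of the black panel (185 mm above the bench).
- suction_ring (a joint): Angle (rad) of the grey ring (radius 28 to 43 mm, top 10 mm above the panel) about its upright axis. At q the lever points along (cos q, -sin q) in the vacuum's frame: it grows clockwise from above, with suction. Stops at -1.3 and 1.3; starts between 0.1 and 1.2; green mark at -0.65. Held by friction only: about 2 N on the lever turns it and it stays where left, no detents.
- lever (a point): Middle of the top of the orange lever, 55 mm from the axis: an upright fin on the ring, 26 mm long radially (42 to 68 mm from the axis), 10 mm thick, top 32 mm above the panel. Its foot, up to 10 mm above the panel, is 14 mm thick. Push it on its side, square to its length.
- pointer (a point): Tip of the white pointer at the lever's outer end, 74.5 mm from the axis, 3.5 mm above the panel.
- green_mark (a point): Middle of the green mark on the panel, 74.5 mm from the axis, where the pointer's tip runs: a flat printed bar 10 mm wide along the arc (0.13 rad), 13 mm long radially, at ring angle -0.65. The other scale marks, 0.325 rad apart, are thin and white.
- power_button (a joint): Travel of the red power button, m: 0 up, 0.005 fully down (on). Sprung: it starts to move at about 2 N, is fully down at about 5 N and comes up again when let go (a soft-touch switch that does not latch).
- button_top (a point): Centre of the top of the red round power button in the middle of the ring, 42 mm across, top 18 mm above the panel (203 mm above the bench) when up; pressed downward.
- screwdriver: Screwdriver with a red handle lying on the bench beside the cleaner, about 200 mm long along its x, loose. Leave alone.
- filter: White cartridge filter, 84 mm across, 95 mm high, standing loose on the bench near the cleaner; origin at the middle of its underside. Leave alone.
- spray_can: Blue and yellow spray can, 52 mm across, 150 mm high, standing loose; origin at the middle of its underside. Leave alone.
- parts_bin: Small open blue bin, 100 x 130 x 55 mm, with small parts, loose on the bench; origin at the middle of its underside. Leave alone.

How it is judged:
By the outcome, as a careful person would: the job done as asked, in the order asked, and still so for the second after the job is handed in, with the robot touching nothing.
It also fails if it takes over 48 s, if anything falls off the work surface, if the arm or the gripper's body presses on something with over 40 N, if the wrist force passes 120 N, or if a joint passes its speed limit or range.

## Robot

A 6-joint arm with a two-finger parallel gripper is mounted at the origin on the work surface. World frame = base frame: x ahead of the robot, y to its left, z up, the work surface at z = 0. Lengths are in m, angles in rad, forces in N, time in s.
With the tool pointing down it reaches from about 0.375 to 0.975 m from the base axis. Payload 3.8 kg.
Tool frame: the origin (TCP) lies midway between the tips of the shut fingers; the grasp point (between the pads) lies 19 mm behind it; z points along the fingers, y is the line along which they close (so a half turn about z gives the same grasp; the last joint's range is limited). The gripper opens to 85 mm and grips with 20 to 120 N. Pads are 22 mm wide; open, the fingers measure 114 mm over their backs; the gripper's body (76 mm by 85 mm) begins 54 mm behind the grasp point. The pads swing forward as they close: fully open they stand 13 mm farther back than shut.
Start: joints at [-1.278, 0.264, 1.604, -0, 1.274, -0.037], TCP at [0.219, -0.639, 0.231] pointing down, gripper open.
Joint ranges: [-2.63, 2.63], [-0.94, 2.18], [0.31, 2.57], [-1.31, 4.45], [0, 2.66], [-2.55, 2.55]. Speed limits (rad/s): [2.57, 2.57, 3.14, 3.14, 3.14, 3.14].

## Interface

Orientations are given as a rotation vector (axis times angle).
In Python, from workcell import sensors, viewer, job gives the robot as it stands.
- The arm moves only by the shell command python3 -m inch 'ROWS' [FORCE]. ROWS is JSON, one flat list of numbers, 7 for each row, row after row: the shift along the tool's x, y, z in mm, then the turn, a rotation vector about the tool's x, y, z in degrees, then the finger opening in mm, from 0 to 85.4. A call has exactly 8 rows; each row shifts and turns the commanded pose from where the row before left it, along the tool's axes as they then stand; what a row does not reach is not made up. A row lasts 1/10 s, in which the tool goes at most 50 mm and 8.59 degrees, less where a joint would pass 70% of its speed; a pose out of reach is approached as far as the arm can. A call is refused whole if a number of a shift passes 50 or a number of a turn 8.59, either way. A call with a gripper value outside its range is refused whole. The fingers move at their own pace and stop on an object; FORCE is the grip in N (left out, the last holds). Time passes only in rows, so rows that do not move let the fingers close, or fill a call up. It gives the time, the measured TCP pose, the force, the opening and the grip force at its end, in the units of the state.
- sensors.read_state(): the state, without advancing time (a new reading comes with each control period).
- viewer.read_camera(name): name is "scene" or "side" or "wrist"; returns the picture (384x512x3 uint8, red, green, blue); there is no depth.
- viewer.camera_params(name): a dict with "K" (3x3 intrinsics, pixels), "k1" (the pictures are not rectified: a ray, as slopes to the right and down, at radius r is drawn at 1 + k1 r^2 times it, then the intrinsics apply), "world_to_cam" (4x4, takes a point from world to camera coordinates). Camera axes: x right, y down, z forward; pixel columns grow to the right and rows downward; lengths in m; the calibration is good to about 2 mm. A picture is of the moment at which its call begins: read the wrist's pose just before it. camera_params takes no time and is no camera call; for the wrist camera it gives the pose at the moment of the call.
- job.finish_job(): hands the job in; it is judged then, once.
The state is a dict: "time": time; "q": joint angles; "joint_vel": joint speeds; "joint_torque": joint torques, N m; "tool_pos": TCP position; "tcp_rot": TCP orientation; "wrist_force": force on the tool from outside, world axes, zero at the start; "torque": the same for the moment, N m; "width": opening from 0.0 (shut) to 1.0 (fully open); "grip_force": force on a finger pad.
Only numpy, scipy, OpenCV 4.12 (cv2) and the standard library are available. Lean on these libraries where they do the work, as an engineer would, in place of code of your own. Each camera call takes 0.05 s, during which the arm holds its last target. There are 200 camera calls.

## Working session

There is one attempt and no reset: what is moved stays moved. The work goes in short steps, Python scripts to look and compute and a shell command to move; the robot and the scene stay as the last step left them, time stands still between calls to the robot, and variables do not carry over. Pictures are saved under pics/ and viewed, at most 10 in all, crops included, and the job is handed in when it is done.

```bash
mkdir -p pics
cat > h.py <<'E'
import numpy as np, cv2
from workcell import sensors, viewer
def shot(n,f):
    p=viewer.camera_params(n); im=viewer.read_camera(n); cv2.imwrite(f,im[:,:,::-1]); np.savez(f+'.npz',im=im,K=p['K'],k1=p['k1'],T=p['world_to_cam']); return im
def ray(f,u,v):
    d=np.load(f+'.npz'); K,k1,T=d['K'],float(d['k1']),d['T']
    x=(np.array([u,v])-K[:2,2])/[K[0,0],K[1,1]]
    s=x.copy()
    for _ in range(30): s=x/(1+k1*(s@s))
    dr=T[:3,:3].T@np.r_[s,1]; o=-T[:3,:3].T@T[:3,3]; return o,dr
def atz(f,u,v,z):
    o,d=ray(f,u,v); return o+d*(z-o[2])/d[2]
def proj(f,P):
    d=np.load(f+'.npz'); K,k1,T=d['K'],float(d['k1']),d['T']
    c=T[:3,:3]@np.array(P)+T[:3,3]; s=c[:2]/c[2]; s=s*(1+k1*(s@s)); return s*[K[0,0],K[1,1]]+K[:2,2]
E
python3 - <<'E'
from h import *
a=shot('scene','pics/a.png');b=shot('side','pics/b.png')
s=sensors.read_state();print(s['tool_pos'],s['tcp_rot'],s['time'])
E
```

```text
[ 0.21839956 -0.63797315  0.23006975] [-3.09693910e+00 -5.15343665e-01  4.46811188e-04] 0.1
```

View pics/a.png

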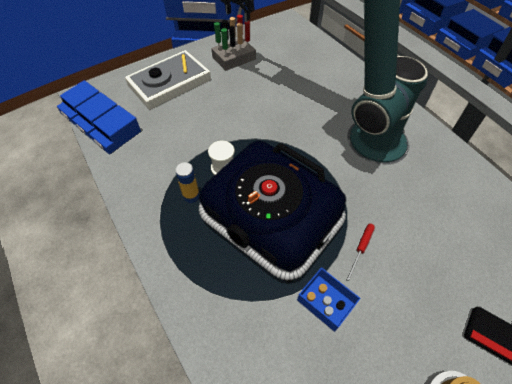

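View pics/b.png

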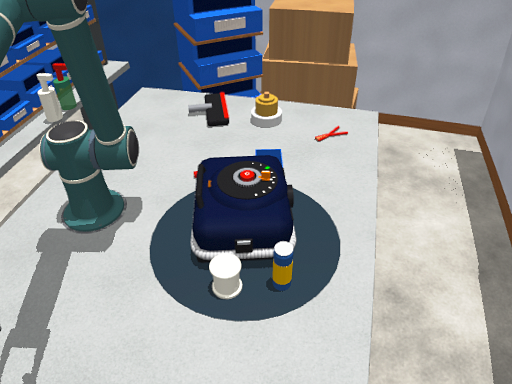

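The scene view shows the red button at about (269,187), the orange lever at (254,197) and the green mark at (268,216). I'll enlarge both views.

Run:
```python
from h import *
a=cv2.imread('pics/a.png')[160:240,220:320];b=cv2.imread('pics/b.png')[150:210,205:295]
A=cv2.resize(a,None,fx=4,fy=4,interpolation=cv2.INTER_CUBIC);B=cv2.resize(b,(400,267),interpolation=cv2.INTER_CUBIC)
B=cv2.copyMakeBorder(B,0,320-267,0,0,0)
cv2.imwrite('pics/c.png',np.hstack([A,B]))
print(atz('pics/a.png',269,186.5,.203),atz('pics/b.png',248,175,.203),atz('pics/a.png',268,216,.185),atz('pics/a.png',252,196,.217))
```

```text
[0.54579481 0.07107727 0.203     ] [0.54811895 0.06185527 0.203     ] [0.59126667 0.13555536 0.185     ] [0.60411819 0.08012991 0.217     ]
```

View pics/c.png

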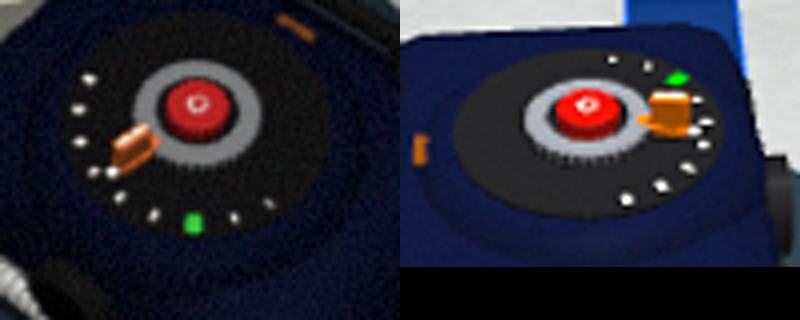

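```bash
cat > fit.py <<'E'
from h import *
from scipy.optimize import least_squares
A=lambda x,y:(220+(x+.5)/4-.5,160+(y+.5)/4-.5); B=lambda x,y:(205+(x-400+.5)/4.444-.5,150+(y+.5)/4.444-.5)
obs=[('a',A(198,103),'b'),('b',B(588,104),'b')]
for p,i in [((270,204),0),((235,218),1),((194,223),2),((153,215),3),((119,197),4),((80,142),6),((78,109),7),((89,78),8)]: obs.append(('a',A(*p),i))
for p,i in [((613,60),0),((648,66),1),((678,79),2),((706,122),4),((704,145),5),((688,168),6),((661,186),7),((627,199),8)]: obs.append(('b',B(*p),i))
def P(x,k):
    if k=='b': return [x[0],x[1],.203]
    t=x[2]-(-1.3+.325*k); return [x[0]+.0745*np.cos(t),x[1]+.0745*np.sin(t),.185]
def f(x): return np.concatenate([proj('pics/%s.png'%c,P(x,k))-uv-x[3:5]*(c=='a')-x[5:7]*(c=='b') for c,uv,k in obs]+[x[3:]*.5])
r=least_squares(f,[.547,.066,.2,0,0,0,0]);print(r.x,np.abs(r.fun).max().round(2));print(r.fun.reshape(-1,2).round(1).tolist())
x=r.x;np.save('fit.npy',x)
for q in np.arange(-.2,1.3,.1):
    t=x[2]-q; print(q.round(1),[(proj('pics/%s.png'%c,[x[0]+rr*np.cos(t),x[1]+rr*np.sin(t),z])-o).round(1).tolist() for c,o in(('a',x[3:5]),('b',x[5:7])) for rr,z in((.0745,.1885),(.055,.217))])
u=A(135,137),A(95,172),A(112,172),B(669,97);print(np.round(u,1))
E
python3 fit.py
```

```text
[ 0.54787157  0.07187691  0.30993195  0.09891688  0.78945554  0.89950936
 -0.36267966] 1.91
[[-0.7, 0.9], [1.0, 0.3], [-1.9, -0.8], [-1.5, -0.8], [-0.6, -1.0], [0.4, -0.7], [0.8, -0.3], [1.2, 0.3], [1.3, 1.0], [1.0, 1.7], [0.7, 0.7], [0.0, 0.9], [-0.7, 0.9], [-0.6, -0.1], [-0.7, -0.2], [-0.3, -0.7], [0.3, -0.8], [0.5, -1.1], [0.0, 0.4], [0.4, -0.2]]
-0.2 [[255.0, 210.7], [258.6, 199.0], [271.9, 173.1], [265.8, 166.5]]
-0.1 [[252.5, 209.4], [256.8, 198.0], [272.5, 174.6], [266.2, 167.6]]
0.0 [[250.1, 207.9], [255.0, 196.9], [272.9, 176.1], [266.5, 168.7]]
0.1 [[248.0, 206.2], [253.4, 195.7], [273.0, 177.6], [266.5, 169.8]]
0.2 [[246.1, 204.3], [252.0, 194.3], [272.8, 179.2], [266.4, 171.0]]
0.3 [[244.5, 202.4], [250.7, 192.8], [272.5, 180.7], [266.1, 172.1]]
0.4 [[243.1, 200.3], [249.6, 191.3], [271.8, 182.2], [265.6, 173.2]]
0.5 [[241.9, 198.1], [248.8, 189.7], [270.9, 183.7], [264.9, 174.2]]
0.6 [[241.1, 195.8], [248.1, 188.0], [269.8, 185.1], [264.1, 175.3]]
0.7 [[240.5, 193.5], [247.6, 186.3], [268.5, 186.4], [263.0, 176.2]]
0.8 [[240.2, 191.2], [247.4, 184.5], [266.9, 187.7], [261.8, 177.2]]
0.9 [[240.2, 188.9], [247.3, 182.8], [265.1, 188.9], [260.5, 178.0]]
1.0 [[240.5, 186.6], [247.5, 181.1], [263.1, 189.9], [259.0, 178.8]]
1.1 [[241.0, 184.3], [247.9, 179.4], [260.9, 190.9], [257.4, 179.4]]
1.2 [[241.8, 182.1], [248.5, 177.7], [258.6, 191.7], [255.7, 180.0]]
[[253.4 193.9]
 [243.4 202.6]
 [247.6 202.6]
 [265.1 171.4]]
```

```bash
sed -i 's/(\[x\[0\]+.0745\*np.cos(t),x\[1\]+.0745/XX/; s/return \[x\[0\]+.0745\*np.cos(t),x\[1\]+.0745\*np.sin(t),.185\]/R=.0745 if k==2 else x[7]; return [x[0]+R*np.cos(t),x[1]+R*np.sin(t),.185]/; s/\[x\[3:\]\*.5\]/[x[3:7]*.5,[0,0] if 0 else [x[7]*0,0]]/; s/,0,0,0,0\])/,0,0,0,0,.08])/' fit.py; python3 fit.py
```

```text
[ 0.54401164  0.07010846  0.30097967  0.24487308  0.16667429  0.33807852
 -0.01206574  0.07939036] 1.65
[[-0.0, 0.4], [0.1, 0.1], [-0.3, 0.1], [-0.4, 0.3], [-0.1, -1.6], [0.2, 0.2], [0.1, 0.2], [0.1, -0.1], [0.3, 0.2], [0.3, 0.4], [0.5, -0.4], [0.2, 0.0], [-1.3, 0.8], [0.2, -0.2], [0.0, -0.0], [0.2, -0.2], [0.2, -0.1], [-0.0, -0.2], [0.1, 0.1], [0.2, -0.0], [0.0, 0.0]]
-0.2 [[255.5, 210.0], [259.2, 198.3], [271.1, 173.1], [265.0, 166.5]]
-0.1 [[253.0, 208.7], [257.4, 197.3], [271.7, 174.5], [265.4, 167.5]]
0.0 [[250.7, 207.2], [255.6, 196.2], [272.1, 176.0], [265.6, 168.6]]
0.1 [[248.6, 205.5], [254.0, 195.0], [272.1, 177.6], [265.7, 169.8]]
0.2 [[246.7, 203.6], [252.6, 193.6], [272.0, 179.1], [265.5, 170.9]]
0.3 [[245.1, 201.6], [251.4, 192.2], [271.6, 180.6], [265.2, 172.0]]
0.4 [[243.7, 199.5], [250.3, 190.6], [270.9, 182.2], [264.7, 173.1]]
0.5 [[242.6, 197.4], [249.5, 189.0], [270.0, 183.6], [264.0, 174.2]]
0.6 [[241.8, 195.1], [248.8, 187.3], [268.8, 185.0], [263.1, 175.2]]
0.7 [[241.2, 192.8], [248.4, 185.6], [267.4, 186.4], [262.0, 176.2]]
0.8 [[241.0, 190.5], [248.1, 183.9], [265.8, 187.7], [260.8, 177.1]]
0.9 [[241.0, 188.2], [248.1, 182.1], [264.0, 188.8], [259.5, 177.9]]
1.0 [[241.3, 185.9], [248.3, 180.4], [262.0, 189.9], [258.0, 178.6]]
1.1 [[241.8, 183.6], [248.7, 178.8], [259.8, 190.8], [256.3, 179.3]]
1.2 [[242.6, 181.5], [249.3, 177.1], [257.5, 191.6], [254.6, 179.9]]
[[253.4 193.9]
 [243.4 202.6]
 [247.6 202.6]
 [265.1 171.4]]
```

The fit is good: dial centre (0.544, 0.070), yaw 0.30, lever at q≈0.18. I'll move above the far (−y) side of the lever with the fingers shut.

```bash
python3 -m inch '[18,-16,-8,0,0,0,0, 36,-32,-8,0,0,0,0, 36,-32,-8,0,0,0,0, 36,-32,-8,0,0,0,0, 36,-32,-8,0,0,0,0, 36,-32,-8,0,0,0,0, 36,-32,-8,0,0,0,0, 36,-32,-8,0,0,0,0]' 30
python3 -m inch '[36,-32,0,0,0,0,0, 36,-32,0,0,0,0,0, 36,-32,0,0,0,0,0, 36,-32,0,0,0,0,0, 36,-32,0,0,0,0,0, 36,-32,0,0,0,0,0, 36,-32,0,0,0,0,0, 18,-16,0,0,0,0,0]'
```

```text
time: 0.9
tool_pos: [0.3967, -0.3221, 0.2952]
tcp_rot: [-3.099, -0.515, 0.0]
wrist_force: [1.1, -0.4, 0.2]
width: -0.002
grip_force: 0.0
time: 1.7
tool_pos: [0.575, -0.0061, 0.2946]
tcp_rot: [-3.097, -0.52, 0.0]
wrist_force: [0.3, -0.4, -0.1]
width: -0.0
grip_force: 0.0
```

```bash
python3 -m inch '[21,-19,0,0,0,0,0, 21,-18,0,0,0,0,0, 0,0,15,0,0,6,0, 0,0,15,0,0,6,0, 0,0,10,0,0,0,0, 0,0,0,0,0,0,0, 0,0,0,0,0,0,0, 0,0,0,0,0,0,0]'
python3 - <<'E'
from h import *
w=shot('wrist','pics/w1.png');s=shot('side','pics/s1.png');a=shot('scene','pics/a1.png')
z=lambda i,y,x,h,l:cv2.resize(i[y:y+h,x:x+l,::-1],(400,300),interpolation=cv2.INTER_CUBIC)
cv2.imwrite('pics/d.png',np.vstack([np.hstack([cv2.resize(w[:,:,::-1],(400,300)),z(a,150,210,90,120)]),np.hstack([z(s,120,190,90,120),z(w,192,128,192,256)])]))
E
```

```text
time: 2.5
tool_pos: [0.6022, 0.0387, 0.2563]
tcp_rot: [3.136, 0.19, 0.002]
wrist_force: [-0.4, 0.4, 0.7]
width: 0.0
grip_force: 0.0
```

View pics/d.png

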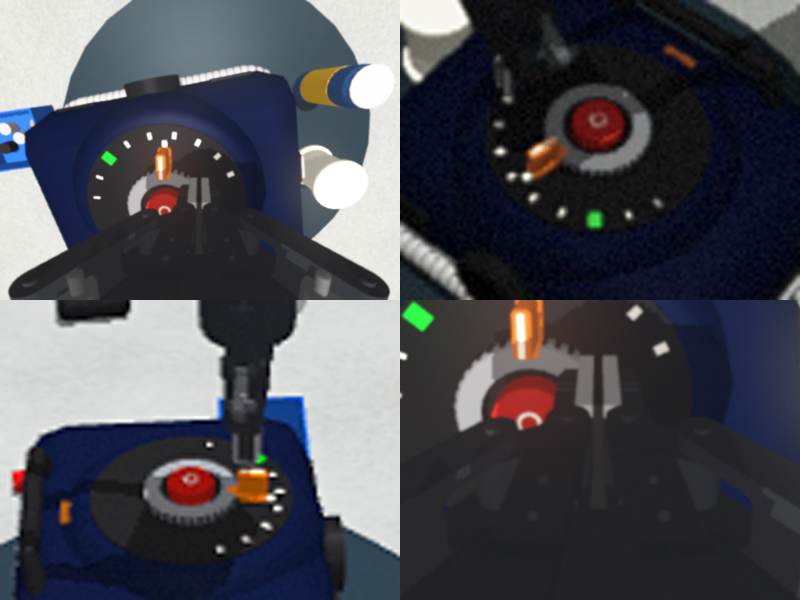

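```bash
cat > fw.py <<'E'
from h import *
from scipy.optimize import least_squares
f='pics/w1.png';s=1.28
m=[(97,198),(96,170),(109,158),(127,145),(152,135),(174,135),(197,142),(217,156),(231,174)]
def pt(x,q,r,z): t=x[2]-q; return [x[0]+r*np.cos(t),x[1]+r*np.sin(t),z]
F=lambda x:np.concatenate([proj(f,pt(x,-1.3+.325*i,.0794,.185))/s-np.array(p) for i,p in enumerate(m)])
r=least_squares(F,[.544,.07,.3],loss='soft_l1');print(r.x,F(r.x).reshape(-1,2).round(1).tolist());x=r.x
for q in(0,.1,.2,.3):print(q,[(proj(f,pt(x,q,rr,.217))/s).round(0).tolist() for rr in(.042,.068)])
for d in(.1,.02,0):print(proj(f,[.6022,.0387,.2563+d])/s)
print(proj(f,[x[0],x[1],.203])/s)
E
python3 fw.py
```

```text
[0.54535087 0.06892871 0.30376318] [[-0.3, -1.4], [3.3, 6.4], [0.6, -0.1], [-0.1, -1.4], [-2.6, 0.5], [0.0, 0.0], [0.6, 0.2], [-0.0, -0.1], [-1.0, -0.0]]
0 [[152.0, 181.0], [145.0, 155.0]]
0.1 [[156.0, 181.0], [152.0, 155.0]]
0.2 [[160.0, 180.0], [159.0, 154.0]]
0.3 [[165.0, 181.0], [167.0, 155.0]]
[198.20652632 349.59075201]
[198.54030846 204.06633713]
[198.57309403 189.77058926]
[164.04233391 210.88053556]
```

```bash
python3 -m inch '[0,0,15,0,0,4,0, 0,0,15,0,0,0,0, 0,0,15,0,0,0,0, 0,0,11,0,0,0,0, 0,0,0,0,0,0,0, 0,-5,0,0,0,0,0, 0,-4,0,0,0,0,0, 0,-2,0,0,0,0,0]'
python3 -m inch '[0,-2,0,0,0,0,0, 0,-2,0,0,0,0,0, 0,-1,0,0,0,0,0, 0,0,0,0,0,0,0, 0,0,0,0,0,0,0, 0,0,0,0,0,0,0, 0,0,0,0,0,0,0, 0,0,0,0,0,0,0]'
```

```text
time: 3.45
tool_pos: [0.6019, 0.0506, 0.2003]
tcp_rot: [-3.14, -0.08, -0.003]
wrist_force: [-0.2, -0.2, -0.3]
width: 0.003
grip_force: 0.0
time: 4.25
tool_pos: [0.601, 0.0549, 0.1993]
tcp_rot: [3.141, 0.079, -0.0]
wrist_force: [0.2, 0.5, -0.0]
width: -0.001
grip_force: 0.0
```

```bash
python3 -m inch '[0,-2,0,0,0,0,0, 0.8,-2.9,0,0,0,-3,0, 0.8,-2.9,0,0,0,-3,0, 0.8,-2.9,0,0,0,-3,0, 0.8,-2.9,0,0,0,-3,0, 0.8,-2.9,0,0,0,-3,0, 0.8,-2.9,0,0,0,-3,0, 0.8,-2.9,0,0,0,-3,0]'
python3 -m inch '[0.8,-2.9,0,0,0,-3,0, 0.8,-2.9,0,0,0,-3,0, 0.8,-2.9,0,0,0,-3,0, 0.8,-2.9,0,0,0,-3,0, 0,0,0,0,0,0,0, 0,0,0,0,0,0,0, 0,0,0,0,0,0,0, 0,0,0,0,0,0,0]'
cat > look.py <<'E'
import sys
from h import *
n=sys.argv[1]
for k in('wrist','scene','side'): globals()[k]=shot(k,f'pics/{k}{n}.png')
z=lambda i,y,x,h,l:cv2.resize(i[y:y+h,x:x+l,::-1],(400,300),interpolation=cv2.INTER_CUBIC)
cv2.imwrite(f'pics/v{n}.png',np.vstack([np.hstack([cv2.resize(wrist[:,:,::-1],(400,300)),z(scene,165,225,60,80)]),np.hstack([z(side,145,210,60,80),z(wrist,120,60,192,256)])]))
E
python3 look.py 2
```

```text
time: 5.05
tool_pos: [0.6019, 0.0771, 0.1992]
tcp_rot: [3.071, 0.653, -0.002]
wrist_force: [-1.1, -3.5, -0.2]
width: 0.006
grip_force: 1.2
time: 5.85
tool_pos: [0.5995, 0.0894, 0.1992]
tcp_rot: [2.989, 0.967, -0.0]
wrist_force: [0.3, -2.4, 0.4]
width: 0.004
grip_force: 0.8
```

View pics/v2.png

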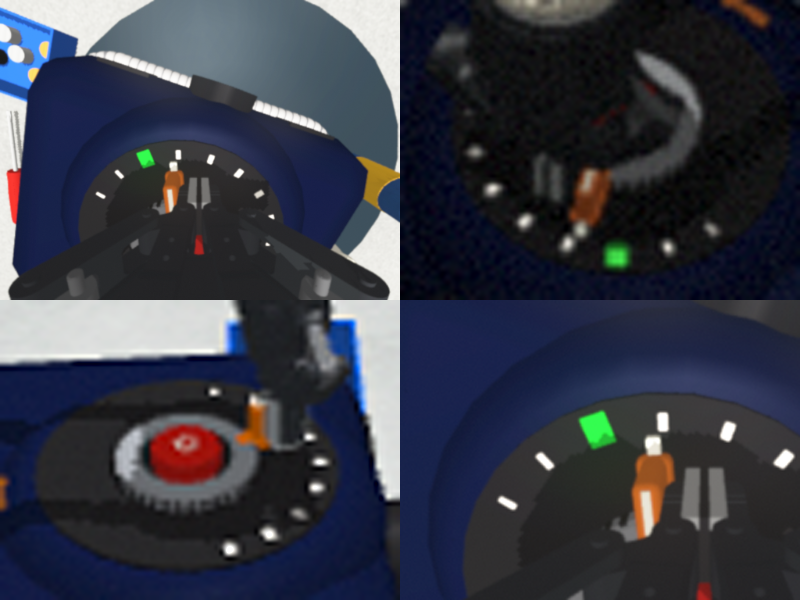

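The wrist crop shows the white pointer at (653,438), just left of the −0.325 mark (662,422), with the green bar at (597,429). I'll work out the angle from that.

```bash
cat > fq.py <<'E'
from h import *
from scipy.optimize import least_squares
def solve(f,m,ptr):
    C=lambda p:np.array([60+(p[0]-400)/1.5625,120+(p[1]-300)/1.5625])
    pt=lambda x,q,r,z:[x[0]+r*np.cos(x[2]-q),x[1]+r*np.sin(x[2]-q),z]
    F=lambda x:np.concatenate([proj(f,pt(x,-1.3+.325*i,.0794,.185))-C(p) for i,p in m])
    r=least_squares(F,[.545,.069,.3]);x=r.x;print('dial',x.round(4),F(x).round(1))
    g=least_squares(lambda a:proj(f,pt(x,a[0],a[1],.1885))-C(ptr),[-.4,.0745]);print('q,r',g.x, 'deg to go',np.degrees(g.x[0]+.65))
E
python3 -c "
from fq import *
solve('pics/wrist2.png',[(0,(508,503)),(1,(544,461)),(2,(597,429)),(3,(662,422)),(4,(728,431)),(5,(784,459))],(653,438))"
```

```text
dial [0.5451 0.0686 0.3094] [-0.4 -0.5  0.4 -0.4  1.   1.8  0.2 -0.5 -0.7 -0.2 -0.6 -0.3]
q,r [-0.37244964  0.07381764] deg to go 15.90246424967077
```

```bash
python3 -m inch '[0.8,-2.9,0,0,0,-3,0, 0.8,-2.9,0,0,0,-3,0, 0.8,-2.9,0,0,0,-3,0, 0.8,-2.9,0,0,0,-3,0, 0.8,-2.9,0,0,0,-3,0, 0,0,0,0,0,0,0, 0,0,0,0,0,0,0, 0,0,0,0,0,0,0]'
python3 look.py 3
```

```text
time: 6.8
tool_pos: [0.5929, 0.1032, 0.1994]
tcp_rot: [-2.837, -1.348, -0.001]
wrist_force: [0.8, -0.2, -0.3]
width: 0.003
grip_force: 0.4
```

View pics/v3.png

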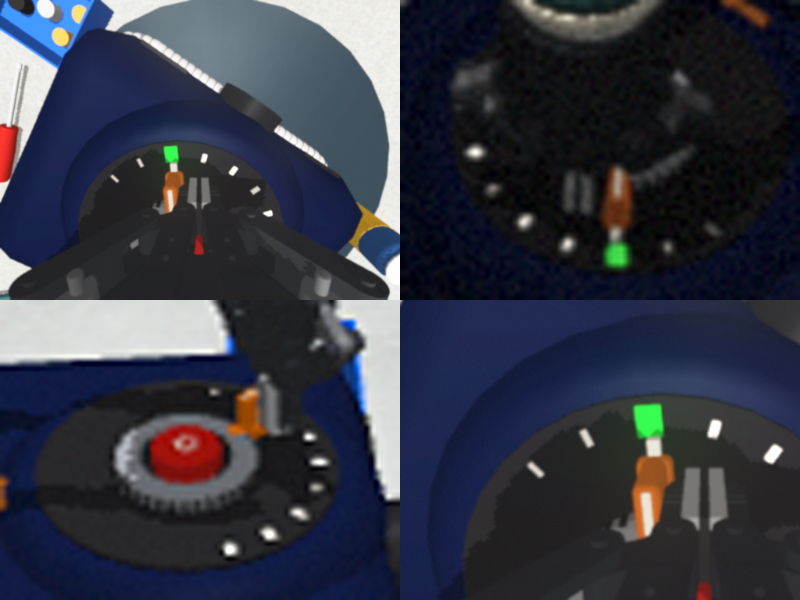

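The pointer tip at crop (653,440) now meets the green bar, whose centre is about (649,420), so it is nearly centred.

```bash
python3 -c "
from fq import *
solve('pics/wrist3.png',[(0,(535,470)),(1,(586,438)),(2,(649,421)),(3,(714,429)),(4,(773,454))],(653,439))"
```

```text
dial [0.5451 0.0685 0.3098] [ 0.3 -0.6  0.3 -0.3 -0.1  1.4 -0.  -0.1 -0.5 -0.5]
q,r [-0.63019287  0.07399688] deg to go 1.1348651008113126
```

```bash
python3 -m inch '[0.3,-1,0,0,0,-1,0, 0,0,0,0,0,0,0, 0,0,0,0,0,0,0, 0,5,0,0,0,0,0, 0,10,0,0,0,0,0, 0,0,-20,0,0,0,0, 0,0,-30,0,0,0,0, 0,0,0,0,0,0,0]'
python3 -m inch '[-14,-7,0,0,0,0,0, -14,-7,0,0,0,0,0, -14,-7,0,0,0,0,0, -15,-8,0,0,0,0,0, 0,0,0,0,0,0,0, 0,0,0,0,0,0,0, 0,0,0,0,0,0,0, 0,0,0,0,0,0,0]'
python3 look.py 4
python3 - <<'E'
from h import *
s=sensors.read_state();R=cv2.Rodrigues(np.array(s['tcp_rot']))[0];print((R.T@(np.array([.545,.0687,.203])-s['tool_pos'])*1000).round(1))
E
```

```text
time: 7.75
tool_pos: [0.6072, 0.0946, 0.2543]
tcp_rot: [2.823, 1.373, 0.012]
wrist_force: [0.8, -0.3, 1.1]
width: 0.001
grip_force: 0.0
time: 8.55
tool_pos: [0.5467, 0.0679, 0.2492]
tcp_rot: [-2.825, -1.375, -0.0]
wrist_force: [0.3, -0.3, -0.4]
width: -0.0
grip_force: 0.0
[-0.2 -1.6 46.2]
```

View pics/v4.png

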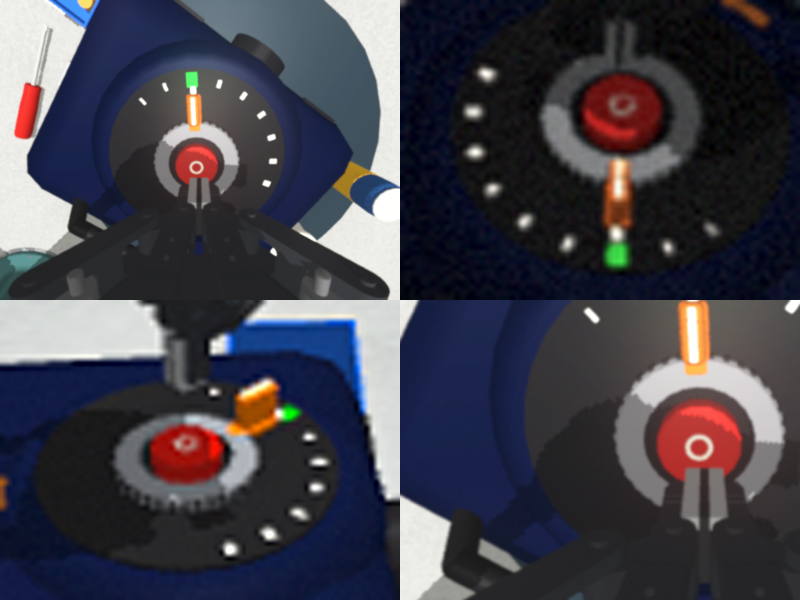

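The lever points straight at the green bar. Next is the button press.

```bash
python3 -m inch '[0,-1.5,15,0,0,0,0, 0,0,15,0,0,0,0, 0,0,8,0,0,0,0, 0,0,4,0,0,0,0, 0,0,1,0,0,0,0, 0,0,1,0,0,0,0, 0,0,1,0,0,0,0, 0,0,0,0,0,0,0]'
python3 -m inch '[0,0,1,0,0,0,0, 0,0,1,0,0,0,0, 0,0,1,0,0,0,0, 0,0,0,0,0,0,0, 0,0,0,0,0,0,0, 0,0,0,0,0,0,0, 0,0,0,0,0,0,0, 0,0,0,0,0,0,0]'
```

```text
time: 9.5
tool_pos: [0.5452, 0.0686, 0.2047]
tcp_rot: [2.825, 1.374, 0.001]
wrist_force: [-0.0, -0.3, 0.4]
width: -0.002
grip_force: 0.0
time: 10.3
tool_pos: [0.5451, 0.0686, 0.2015]
tcp_rot: [2.825, 1.375, 0.001]
wrist_force: [0.5, 0.0, 2.7]
width: -0.001
grip_force: 1.4
```

```bash
python3 -m inch '[0,0,1,0,0,0,0, 0,0,1,0,0,0,0, 0,0,1,0,0,0,0, 0,0,0,0,0,0,0, 0,0,0,0,0,0,0, 0,0,0,0,0,0,0, 0,0,0,0,0,0,0, 0,0,0,0,0,0,0]'
```

```text
time: 11.1
tool_pos: [0.5451, 0.0686, 0.1985]
tcp_rot: [2.825, 1.374, 0.001]
wrist_force: [1.1, 0.8, 3.9]
width: 0.002
grip_force: 2.3
```

```bash
python3 -m inch '[0,0,0.7,0,0,0,0, 0,0,0.7,0,0,0,0, 0,0,0.6,0,0,0,0, 0,0,0,0,0,0,0, 0,0,0,0,0,0,0, 0,0,0,0,0,0,0, 0,0,0,0,0,0,0, 0,0,0,0,0,0,0]'
```

```text
time: 11.9
tool_pos: [0.5452, 0.0686, 0.1979]
tcp_rot: [2.824, 1.374, 0.002]
wrist_force: [-1.1, 0.3, 12.0]
width: 0.004
grip_force: 5.8
```

The button has bottomed out: 12 N and no further travel. I'll let go and retreat.

```bash
python3 -m inch '[0,0,-3,0,0,0,0, 0,0,-8,0,0,0,0, 0,0,-20,0,0,0,0, 0,0,-30,0,0,0,0, -15,0,-30,0,0,0,0, -15,0,0,0,0,0,0, 0,0,0,0,0,0,0, 0,0,0,0,0,0,0]'; python3 look.py 5
```

```text
time: 12.7
tool_pos: [0.5251, 0.0449, 0.2854]
tcp_rot: [-2.824, -1.373, 0.004]
wrist_force: [-0.3, -0.1, -0.3]
width: -0.005
grip_force: 0.0
```

View pics/v5.png

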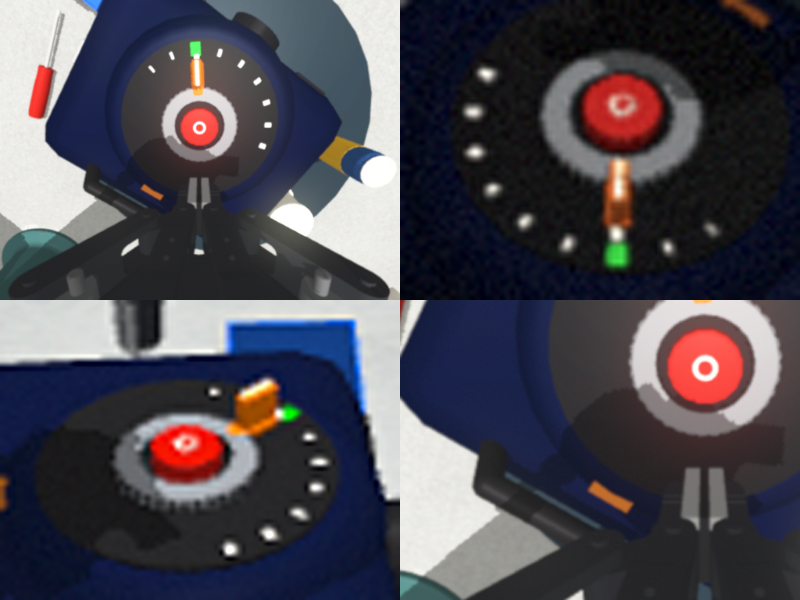

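The pointer is in line with the green bar (wrist view, 196,50), the button is back up, nothing else has moved and the tool is clear.

```bash
python3 -c "
from workcell import job; print(job.finish_job())"
```

```text
the job is handed in; nothing more can be done
None
```

I pushed the lever until its pointer stood on the green mark, then pressed the red button fully down and let it go; the job is handed in, about 13 s in with the tool clear, and the judge's result was not shown.

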